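# Sort the packing bench's small things into their trays

### The job

Tidy the front of the packing bench: lay the two felt markers in the long tray, lengthwise, one in each channel; lay the two bag pegs flat in the short tray, one in each channel; and stand the spool of twist tie upright on the floor of the round dish. Leave the tally counter and the blue-lidded sample cup where they are.

Things in the scene. Friction and masses are not known exactly. Their poses are not given: they have to be found in the camera images.
- marker_black: Felt marker with a black cap and a white band, a round stick 124 mm long and 18 mm in diameter, lying on the bench in the front row. Origin: at the start on its underside, midway along its length; y axis along the marker. It can roll, and the origin then goes round with it, always 9 mm from the centre line.
- marker_blue: Felt marker with a blue cap and a white band, a round stick 124 mm long and 18 mm in diameter, lying on the bench in the front row. Origin: at the start on its underside, midway along its length; y axis along the marker. It can roll, and the origin then goes round with it, always 9 mm from the centre line.
- peg_a: Spring peg for bag mouths, blue plastic, 71 mm long, 21 mm wide, 10 mm high, lying flat on the bench in the front row. Origin at the centre of its underside, y axis along its length, z up. It is rigid here: grip it across its 21 mm width.
- peg_d: Spring peg for bag mouths, green plastic, 71 mm long, 21 mm wide, 10 mm high, lying flat on the bench in the front row. Origin at the centre of its underside, y axis along its length, z up. It is rigid here: grip it across its 21 mm width.
- tie_spool: Spool of twist tie with black flanges, 61 mm in diameter and 40 mm high, standing on its flange in the front row. Origin at the centre of its underside, z up. It is round: grip it across the flanges from any side.
- long_tray: The longer of two shallow pale wooden trays, fixed: 144 mm over x, 168 mm over y (plus 8 mm end tabs), 11 mm high, floor and walls 4 mm thick. A 4 mm rib as high as the walls runs along y and makes two channels, each 66 mm wide and 160 mm long inside, centre lines at x = +35 and -35 mm of the tray. Origin at the centre of its underside, on the bench top; y axis along the channels, z up.
- short_tray: The shorter of two shallow pale wooden trays, fixed: 144 mm over x, 108 mm over y (plus 8 mm end tabs), 11 mm high, floor and walls 4 mm thick. A 4 mm rib as high as the walls runs along y and makes two channels, each 66 mm wide and 100 mm long inside, centre lines at x = +35 and -35 mm of the tray. Origin at the centre of its underside, on the bench top; y axis along the channels, z up.
- dish: Shallow round pale wooden dish, fixed to the bench, 100 mm across the rim, 11 mm high, flat floor 4 mm thick and 84 mm across inside. Origin at the centre of its underside, on the bench top. (The thin pale band that hangs over the middle of the bench is scenery without substance.)
- tally_counter: Chrome hand tally counter, 58x50x27 mm, standing loose in the front row among the other things. It stays where it is. Origin at the centre of its underside.
- sample_cup_b: White sample cup with a blue lid, 64 mm in diameter and 58 mm high, standing loose on the bench behind the trays. It stays where it is. Origin at the centre of its underside.

How it is judged:
By the outcome, as a careful person would: the job done as asked, in the order asked, and still so for the second after the job is handed in, with the robot touching nothing.
It also fails if it takes over 118 s, if anything falls off the work surface, if the arm or the gripper's body presses on something with over 40 N, if the wrist force passes 120 N, or if a joint passes its speed limit or range.

### The arm

A 6-joint arm with a two-finger parallel gripper is mounted at the origin on a cart in front of the work surface, level with it; the furniture and walls round the work are solid. World frame = base frame: x ahead of the robot, y to its left, z up, the work surface at z = 0. Lengths are in m, angles in rad, forces in N, time in s.
With the tool pointing down it reaches from about 0.3 to 0.875 m from the base axis. Payload 6.4 kg.
Tool frame: the origin (TCP) lies at the very end of the fingers, on their centre line; the grasp point (between the pads) lies 19 mm behind it; z points along the fingers, y is the direction in which the jaws open and shut (so a half turn about z gives the same grasp; the last joint's range is limited). The gripper opens to 85 mm and grips with 20 to 120 N. Pads are 22 mm wide; open, the fingers measure 114 mm over their backs; the gripper's body (76 mm by 85 mm) begins 54 mm behind the grasp point. The pads swing forward as they close: fully open they stand 13 mm farther back than shut.
Start: joints at [-1.487, 0.181, 1.607, -0, 1.354, -0.206], TCP at [0.164, -0.551, 0.231] pointing down, gripper open.
Joint ranges: [-2.99, 2.99], [-0.89, 2.07], [0.3, 2.58], [-1.14, 4.28], [0, 2.63], [-3.12, 3.12]. Speed limits (rad/s): [2.57, 2.57, 3.01, 3.14, 3.14, 3.14].

### API

Orientations are given as a rotation vector (axis times angle).
In Python, from workcell import env gives the robot as it stands.
- The arm moves only by the tool jog_arm, never from a script. Its argument "increments" is a list that holds one entry, the list of rows, each a list of 5 numbers: the opening in per cent of the stroke, from 0 (shut) to 100 (fully open), then the shift along the tool's x, y, z in mm, then the turn about the tool's z in rad. In form: [[[fingers, tx, ty, tz, spin], ...]]. A call has 1 to 8 rows; each row is the pose to reach, as a shift and turn from the pose commanded when the call began, along the tool's axes at that moment; what a row does not reach only later rows make up. A row lasts 1/12 s, in which the tool goes at most 41.7 mm and 7.16 degrees, less where a joint would pass 70% of its speed; a pose out of reach is approached as far as the arm can. A call with a gripper value outside its range is refused whole. The fingers move at their own pace and stop on an object; "squeeze" is the grip in N (left out, the last holds). Time passes only in rows, so rows that repeat a pose let the fingers close. It gives the time, the measured TCP pose, the force and the opening at its end, in the units of the state.
- env.state(): the state, without advancing time (a new reading comes with each control period).
- env.read_camera(name): name is "scene" or "top" or "wrist"; returns the picture (420x560x3 uint8, red, green, blue); there is no depth.
- env.camera_model(name): a dict with "intrinsics" (3x3 intrinsics, pixels), "extrinsics" (4x4, takes a point from world to camera coordinates). Camera axes: x right, y down, z forward; pixel columns grow to the right and rows downward; lengths in m; the calibration is good to about 2 mm. A picture is of the moment at which its call begins: read the wrist's pose just before it. camera_model takes no time and is no camera call; for the wrist camera it gives the pose at the moment of the call.
- env.close_job(): hands the job in, once; it reports no verdict.
Trained networks look in the newest picture that a camera, given by its name, has taken for a name from the list of things; names that differ only in an ending like _2 or _b are one class to them, and where a whole thing is asked for, a point or a joint stands for the part that bears it (a point fixed in the world has none). Each returns a list of dicts, best first, with "confidence" (0 to 1); they miss things now and then, are a little off and sometimes report something else, mostly with a low value. They report only what shows in the picture. A call takes as long as a camera call.
- env.recognise(name, camera): "extent" ([left, top, right, bottom] in pixels, round what is visible of it).
- env.trace(name, camera): "region" (420x560 bool, what is visible of it) and "extent" ([left, top, right, bottom] in pixels, round what is visible of it).
- env.tip_of(name, camera): "location" ([row, column] in pixels: a listed point, or the origin of a listed thing).
The state is a dict: "t": time; "joint_pos": joint angles; "dq": joint speeds; "effort": joint torques, N m; "position": TCP position; "orientation": TCP orientation; "contact_force": force on the tool from outside, world axes, zero at the start; "wrist_torque": the same for the moment, N m; "width": finger opening in m.
Only numpy, scipy, OpenCV 4.12 (cv2) and the standard library are available. Lean on these libraries where they do the work, as an engineer would, in place of code of your own. Each camera call takes 0.05 s, during which the arm holds its last target.

## Working session

There is one attempt and no reset: what is moved stays moved. The work goes in short steps, Python scripts to look and compute and a tool call to move; the robot and the scene stay as the last step left them, time stands still between calls to the robot, and variables do not carry over. Pictures are saved under pics/ and viewed, and the job is handed in when it is done.

Besides the shell and the picture viewer there is one more tool, called as a command line: name --argument value ..., lists and objects as JSON in quotes. jog_arm: Moves the arm, as the interface text tells. Its arguments: {"type":"object","properties":{"increments":{"type":"array","items":{"type":"array","items":{"type":"array","items":{"type":"number"}}}},"squeeze":{"type":"number"}},"required":["increments"]}

```bash
ls; mkdir -p pics; cat > h.py <<'E'
import numpy as np, cv2
from workcell import env
from scipy.spatial.transform import Rotation as R
def cam(n):
    m=env.camera_model(n); return np.array(m["intrinsics"]),np.array(m["extrinsics"])
def ray(n,u,v,z,m=None):
    K,T=m or cam(n); d=T[:3,:3].T@np.linalg.inv(K)@np.array([u,v,1.]); c=-T[:3,:3].T@T[:3,3]
    return c+d*(z-c[2])/d[2]
def proj(n,p,m=None):
    K,T=m or cam(n); q=K@(T[:3,:3]@np.array(p)+T[:3,3]); return q[:2]/q[2]
def save(im,f): cv2.imwrite("pics/"+f,cv2.cvtColor(im,cv2.COLOR_RGB2BGR))
E
python3 - <<'E'
from h import *
s=env.state(); print(s)
for n in["scene","top","wrist"]:
    save(env.read_camera(n),n+"0.png"); K,T=cam(n); print(n,K.round(1).tolist(),(-T[:3,:3].T@T[:3,3]).round(3),T[:3,:3].round(2).tolist())
E
```

```text
pics
{'t': 0.0, 'joint_pos': array([-1.48728062e+00,  1.81543067e-01,  1.60803701e+00,  2.39279486e-05,
        1.35379657e+00, -2.06324603e-01]), 'dq': array([-0.00105244, -0.00034989, -0.00013187,  0.00089916,  0.00030314,
       -0.00032299]), 'effort': array([-8.59909433e-04, -4.44869292e+01, -3.51334620e+01, -2.63595439e-04,
        9.01123392e-03, -9.67162521e-06]), 'position': array([ 0.16429692, -0.55043836,  0.230369  ]), 'orientation': array([-3.10690134e+00, -4.53423174e-01, -2.08474893e-04]), 'contact_force': array([ 0.27438666,  0.68928041, -0.0133065 ]), 'wrist_torque': array([-0.01306719, -0.04647403,  0.03005422]), 'width': 0.08502423519645418}
scene [[464.7, 0.0, 275.6], [0.0, 464.7, 199.9], [0.0, 0.0, 1.0]] [-0.225 -0.655  0.566] [[0.6, -0.8, 0.01], [-0.36, -0.28, -0.89], [0.72, 0.53, -0.46]]
top [[450.4, 0.0, 278.8], [0.0, 450.4, 207.0], [0.0, 0.0, 1.0]] [ 0.309 -0.047  1.319] [[0.03, -1.0, -0.0], [-0.98, -0.02, -0.2], [0.2, 0.01, -0.98]]
wrist [[357.0, 0.0, 282.2], [0.0, 357.0, 209.1], [0.0, 0.0, 1.0]] [ 0.245 -0.527  0.373] [[0.28, -0.96, -0.0], [-0.91, -0.27, 0.32], [-0.31, -0.09, -0.95]]
```

View pics/top0.png

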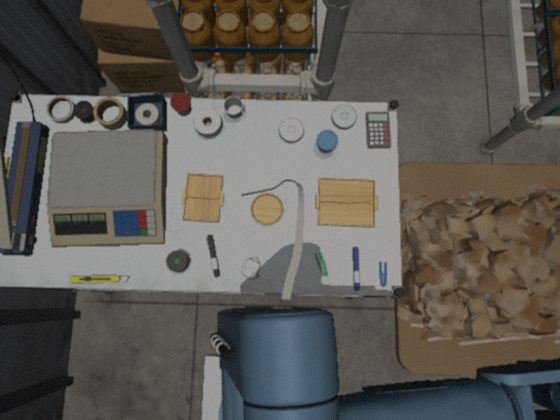

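View pics/scene0.png

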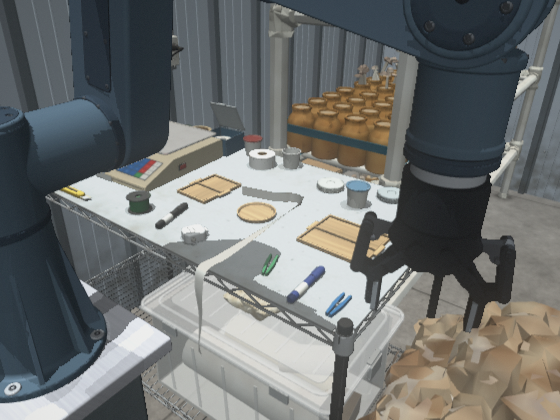

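```bash
cat > a.py <<'E'
from h import *
import pickle
im=env.read_camera("top"); out=im.copy(); res={}
H={'marker_black':.009,'marker_blue':.009,'peg_a':.01,'peg_d':.01,'tie_spool':.04,'long_tray':.011,'short_tray':.011,'dish':.011,'tally_counter':.027,'sample_cup_b':.058}
for n,h in H.items():
    r=env.trace(n,"top")
    for k in r[:3]:
        if k["confidence"]<.3: continue
        m=k["region"].astype(np.uint8); c=cv2.findContours(m,0,2)[0]; c=max(c,key=cv2.contourArea)
        p=np.array([ray("top",*q[0],h)[:2] for q in c],np.float32)*1000
        b=cv2.minAreaRect(p); print(n,round(k["confidence"],2),k["extent"],"c",np.round(b[0]),"size",np.round(b[1]),"ang",round(b[2],1))
        cv2.drawContours(out,[c],-1,(255,0,0),1)
save(out,"seg0.png")
E
python3 a.py
```

```text
marker_black 0.53 [207.0, 234.7, 221.6, 276.1] c [428. 150.] size [122.  17.] ang 14.0
marker_blue 0.67 [349.2, 248.3, 358.1, 291.4] c [ 403. -263.] size [ 23. 126.] ang 89.6
peg_a 0.56 [316.7, 249.5, 325.2, 274.9] c [ 409. -166.] size [65. 24.] ang 22.5
peg_d 0.56 [316.7, 249.5, 325.2, 274.9] c [ 409. -166.] size [65. 24.] ang 22.5
tie_spool 0.66 [166.9, 249.4, 190.8, 274.0] c [405. 244.] size [59. 66.] ang 1.5
long_tray 0.78 [315.1, 178.1, 379.8, 233.1] c [ 594. -237.] size [184. 148.] ang 89.3
short_tray 0.92 [180.0, 171.4, 225.4, 224.5] c [597. 190.] size [123. 147.] ang 88.1
dish 0.85 [251.0, 193.6, 283.9, 226.1] c [569.  -2.] size [97. 98.] ang 1.4
tally_counter 0.56 [244.6, 255.8, 260.5, 280.2] c [396.  36.] size [44. 56.] ang 75.9
sample_cup_b 0.56 [316.2, 131.5, 341.3, 154.0] c [ 767. -175.] size [71. 59.] ang 0.5
```

View pics/wrist0.png

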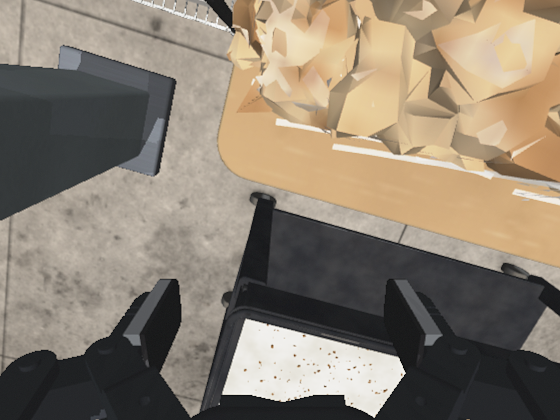

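View pics/seg0.png

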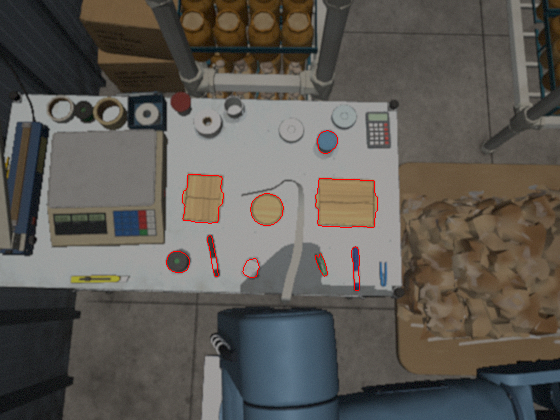

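```bash
cat > mv.py <<'E'
# usage: mv.py x y z(mm) yaw(deg of jaw axis in world, mod 180)
import sys
from h import *
def go(x,y,z,yaw=None):
    s=env.state(); Rm=R.from_rotvec(s["orientation"]).as_matrix(); d=Rm.T@(np.array([x,y,z])-np.array(s["position"])*1000)
    sp=None
    if yaw is not None:
        cur=np.degrees(np.arctan2(Rm[1,1],Rm[0,1])); dy=(yaw-cur+90)%180-90; sp=-np.radians(dy)
    print("to",(x,y,z,yaw),"tool d",d.round(1),"spin",sp and round(sp,3),"rows",round(max(np.linalg.norm(d)/41.7,abs(sp or 0)/.125),1))
if __name__=="__main__":
    s=env.state(); Rm=R.from_rotvec(s["orientation"]).as_matrix()
    print("t",round(s["t"],2),"pos",(np.array(s["position"])*1000).round(1),"jawyaw",np.degrees(np.arctan2(Rm[1,1],Rm[0,1])).round(1),"tilt",Rm[:,2].round(3),"q6",s["joint_pos"][5].round(2),"w",round(s["width"]*1000,1),"F",np.round(s["contact_force"],1))
    a=list(map(float,sys.argv[1:]))
    for i in range(0,len(a),4): go(*a[i:i+4])
E
python3 mv.py 350 -230 300 0   400 150 300 0
```

```text
t 0.7 pos [ 164.3 -551.1  231.3] jawyaw -73.4 tilt [-0. -0. -1.] q6 -0.21 w 85.6 F [0.5 0.5 0. ]
to (350.0, -230.0, 300.0, 0.0) tool d [ 269.7 -254.6  -68.7] spin -1.281 rows 10.2
to (400.0, 150.0, 300.0, 0.0) tool d [ 426.2 -604.5  -68.7] spin -1.281 rows 17.8
```

```bash
python3 mv.py 400 -230 330 -90
```

```text
t 0.7 pos [ 164.3 -551.1  231.3] jawyaw -73.4 tilt [-0. -0. -1.] q6 -0.21 w 85.6 F [0.5 0.5 0. ]
to (400.0, -230.0, 330.0, -90.0) tool d [ 317.6 -240.3  -98.7] spin 0.29 rows 9.8
```

jog_arm --increments '[[[100,318,-240,-99,0.29],[100,318,-240,-99,0.29],[100,318,-240,-99,0.29],[100,318,-240,-99,0.29],[100,318,-240,-99,0.29],[100,318,-240,-99,0.29],[100,318,-240,-99,0.29],[100,318,-240,-99,0.29]]]'

```text
t: 1.37
position: [0.3568, -0.2888, 0.3125]
orientation: [3.141, -0.001, 0.001]
contact_force: [1.7, 0.1, 0.3]
width: 0.0853
```

```bash
python3 mv.py 400 -230 330 -90
```

```text
t 1.37 pos [ 356.8 -288.8  312.5] jawyaw -90.0 tilt [ 0.001 -0.001 -1.   ] q6 0.63 w 85.3 F [1.7 0.1 0.3]
to (400.0, -230.0, 330.0, -90.0) tool d [ 43.1 -58.8 -17.5] spin -0.001 rows 1.8
```

jog_arm --increments '[[[100,40,-50,-17,0],[100,40,-50,-17,0],[100,40,-50,-17,0],[100,40,-50,-17,0]]]'

```text
t: 1.7
position: [0.3969, -0.2396, 0.3293]
orientation: [3.14, 0.005, 0.001]
contact_force: [0.1, 0.2, 0.1]
width: 0.0854
```

```bash
python3 mv.py; cat > w.py <<'E'
import sys
from h import *
names=sys.argv[2:]
H={'marker_black':.009,'marker_blue':.009,'peg_a':.01,'peg_d':.01,'tie_spool':.04,'long_tray':.011,'short_tray':.011,'dish':.011,'tally_counter':.027,'sample_cup_b':.058}
M=cam("wrist"); im=env.read_camera("wrist"); out=im.copy()
for n in names:
    for k in env.trace(n,"wrist")[:3]:
        if k["confidence"]<.2: continue
        m=k["region"].astype(np.uint8); c=cv2.findContours(m,0,2)[0]; c=max(c,key=cv2.contourArea)
        p=np.array([ray("wrist",*q[0],H[n],M)[:2] for q in c],np.float32)*1000
        b=cv2.minAreaRect(p); print(n,round(k["confidence"],2),np.round(k["extent"]),"c",np.round(b[0],1),"size",np.round(b[1]),"ang",round(b[2],1))
        cv2.drawContours(out,[c],-1,(255,0,0),1)
save(out,sys.argv[1]+".png")
E
python3 w.py w1 peg_a peg_d marker_blue long_tray
```

```text
t 1.7 pos [ 396.9 -239.6  329.3] jawyaw -89.8 tilt [ 0.001 -0.001 -1.   ] q6 0.77 w 85.4 F [0.1 0.2 0.1]
peg_a 0.88 [354. 136. 370. 187.] c [ 389.9 -344.5] size [69. 22.] ang 1.5
peg_a 0.68 [208. 114. 242. 173.] c [ 413.7 -168.4] size [70. 22.] ang 20.6
peg_d 0.88 [354. 136. 370. 187.] c [ 389.9 -344.5] size [69. 22.] ang 1.5
peg_d 0.68 [208. 114. 242. 173.] c [ 413.7 -168.4] size [70. 22.] ang 20.6
marker_blue 0.9 [295. 101. 309. 198.] c [ 402.7 -266.2] size [126.  18.] ang 1.5
long_tray 0.68 [208.   4. 358.  49.] c [ 550.6 -239.5] size [ 50. 168.] ang 0.1
long_tray 0.65 [354. 137. 370. 183.] c [ 389.7 -344.5] size [65. 21.] ang 3.8
```

View pics/w1.png

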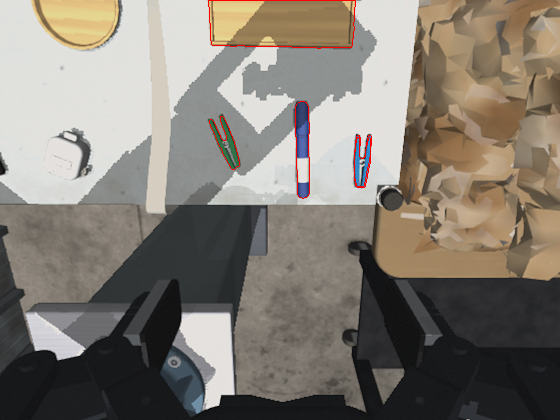

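```bash
python3 mv.py 402.7 -266.2 60 -88.5 402.7 -266.2 3 -88.5
```

```text
t 1.95 pos [ 395.4 -241.3  328.2] jawyaw -90.1 tilt [-0.001  0.001 -1.   ] q6 0.77 w 85.1 F [0.7 0.1 0.1]
to (402.7, -266.2, 60.0, -88.5) tool d [  7.6  25.  268.1] spin -0.028 rows 6.5
to (402.7, -266.2, 3.0, -88.5) tool d [  7.6  25.  325.1] spin -0.028 rows 7.8
```

jog_arm --increments '[[[50,8,26,268,-0.03],[50,8,26,268,-0.03],[50,8,26,268,-0.03],[50,8,26,268,-0.03],[50,8,26,268,-0.03],[50,8,26,268,-0.03],[50,8,26,268,-0.03],[50,8,26,268,-0.03]]]' --squeeze 30

```text
t: 2.62
position: [0.4004, -0.2644, 0.0555]
orientation: [-3.134, -0.043, 0.011]
contact_force: [-0.7, -0.5, 0.3]
width: 0.0425
```

```bash
python3 w.py w2 marker_blue; python3 mv.py 402.7 -266.2 3 -88.5
```

```text
marker_blue 0.76 [270. 127. 303. 334.] c [ 401.6 -265.8] size [129.  19.] ang 2.5
t 2.72 pos [ 403.4 -266.9   60.4] jawyaw -88.4 tilt [-0.001  0.001 -1.   ] q6 0.71 w 42.9 F [-0.3  1.   1.1]
to (402.7, -266.2, 3.0, -88.5) tool d [-0.6 -0.6 57.4] spin 0.002 rows 1.4
```

View pics/w2.png

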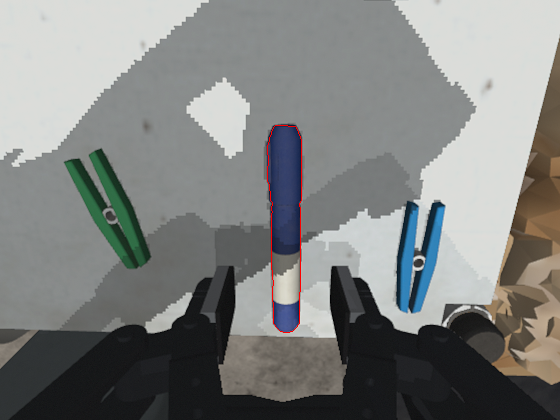

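jog_arm --increments '[[[50,0,0,40,0],[50,0,0,57,0],[50,0,0,57,0],[5,0,0,57,0],[5,0,0,57,0],[5,0,0,57,0],[5,0,0,57,0],[5,0,0,57,0]]]' --squeeze 30

```text
t: 3.38
position: [0.4055, -0.2682, 0.0061]
orientation: [3.138, 0.047, 0.004]
contact_force: [-1.2, 0.5, 8.0]
width: 0.017
```

```bash
python3 mv.py
```

```text
t 3.38 pos [ 405.5 -268.2    6.1] jawyaw -88.3 tilt [ 0.003 -0.003 -1.   ] q6 0.71 w 17.0 F [-1.2  0.5  8. ]
```

jog_arm --increments '[[[5,0,0,-40,0],[5,0,0,-80,0],[5,0,0,-120,0],[5,0,0,-120,0],[5,0,0,-120,0]]]'

```text
t: 3.8
position: [0.4062, -0.2686, 0.1279]
orientation: [3.135, 0.047, 0.009]
contact_force: [-0.1, -0.2, -1.0]
width: 0.0168
```

```bash
python3 mv.py 620 -250 130 0; python3 w.py w3 marker_blue long_tray;
```

```text
t 3.8 pos [ 406.2 -268.6  127.9] jawyaw -88.3 tilt [ 0.006 -0.006 -1.   ] q6 0.71 w 16.8 F [-0.1 -0.2 -1. ]
to (620.0, -250.0, 130.0, 0.0) tool d [214.3 -12.2  -0.9] spin -1.541 rows 12.3
marker_blue 0.64 [257. 151. 304. 402.] c [ 329.6 -272.5] size [237.  34.] ang 2.0
long_tray 0.68 [109.   2. 374.  35.] c [ 533.2 -238.9] size [ 20. 169.] ang 1.8
```

View pics/w3.png

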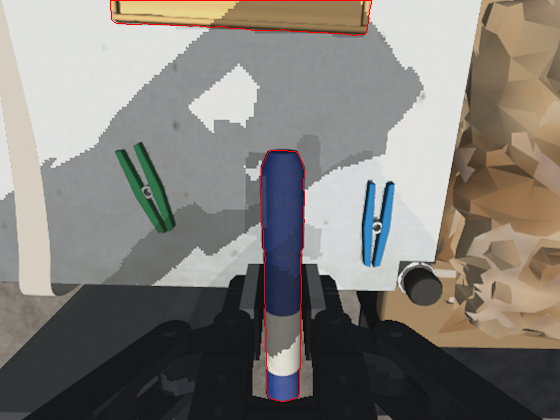

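jog_arm --increments '[[[5,214,-12,0,-1.54],[5,214,-12,0,-1.54],[5,214,-12,0,-1.54],[5,214,-12,0,-1.54],[5,214,-12,0,-1.54],[5,214,-12,0,-1.54],[5,214,-12,0,-1.54],[5,214,-12,0,-1.54]]]'

```text
t: 4.62
position: [0.6172, -0.2468, 0.1204]
orientation: [-2.725, -1.555, 0.004]
contact_force: [-1.5, 0.2, -0.8]
width: 0.0167
```

```bash
python3 mv.py 631 -240 130 0
```

```text
t 4.62 pos [ 617.2 -246.8  120.4] jawyaw -30.6 tilt [-0.004  0.003 -1.   ] q6 -0.03 w 16.7 F [-1.5  0.2 -0.8]
to (631.0, -240.0, 130.0, 0.0) tool d [12.9  8.4 -9.6] spin -0.533 rows 4.3
```

jog_arm --increments '[[[5,13,8,-5,-0.55],[5,13,8,-5,-0.55],[5,13,8,-5,-0.55],[5,13,8,-5,-0.55],[5,13,8,-5,-0.55],[5,13,8,-5,-0.55],[5,13,8,-5,-0.55]]]'

```text
t: 5.2
position: [0.6303, -0.2406, 0.1267]
orientation: [-2.211, -2.227, 0.001]
contact_force: [0.5, -0.4, 0.0]
width: 0.0167
```

```bash
python3 mv.py 631 -240 10 1;python3 w.py w4 marker_blue long_tray; python3 - <<'E'
from h import *
out=env.read_camera("top"); save(out[130:330,250:500].repeat(3,0).repeat(3,1),"t4.png")
E
```

```text
t 5.2 pos [ 630.3 -240.6  126.7] jawyaw 0.4 tilt [-0.003  0.002 -1.   ] q6 -0.55 w 16.7 F [ 0.5 -0.4  0. ]
to (631.0, -240.0, 10.0, 1.0) tool d [  0.4   1.1 116.7] spin -0.01 rows 2.8
marker_blue 0.89 [257. 150. 305. 403.] c [ 632.2 -319.2] size [ 34. 239.] ang 1.1
long_tray 0.7 [135.  72. 347. 307.] c [ 600.5 -239. ] size [183. 144.] ang 89.1
```

View pics/w4.png

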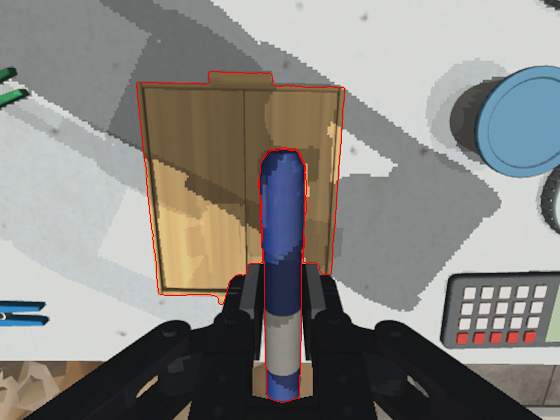

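View pics/t4.png

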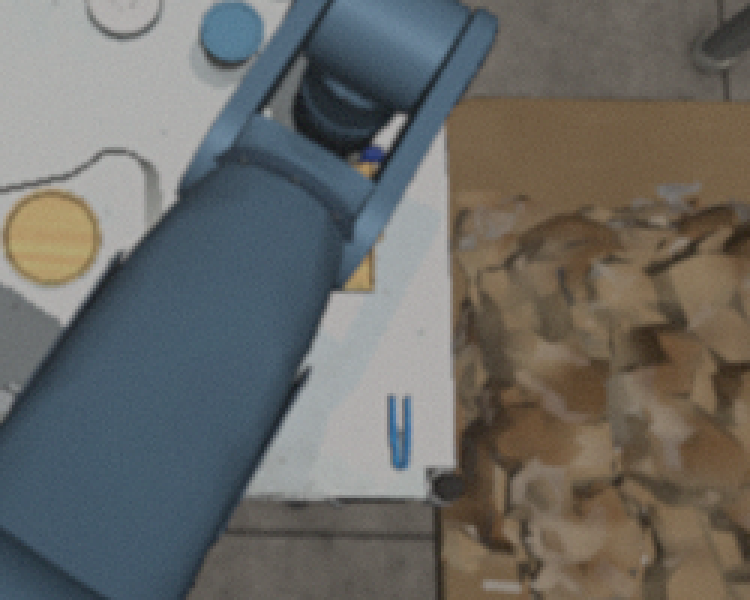

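jog_arm --increments '[[[5,0,2,40,0],[5,0,2,80,0],[5,0,2,105,0],[5,0,2,116,0],[5,0,2,116,0],[5,0,2,116,0]]]'

```text
t: 5.9
position: [0.6334, -0.2412, 0.0127]
orientation: [-2.212, -2.231, -0.0]
contact_force: [0.7, 0.1, -0.2]
width: 0.0167
```

```bash
python3 mv.py 632 -240 10 0;python3 w.py w5
```

```text
t 5.9 pos [ 633.4 -241.2   12.7] jawyaw 0.5 tilt [-0.  0. -1.] q6 -0.55 w 16.7 F [ 0.7  0.1 -0.2]
to (632.0, -240.0, 10.0, 0.0) tool d [ 1.2 -1.4  2.7] spin 0.009 rows 0.1
```

View pics/w5.png

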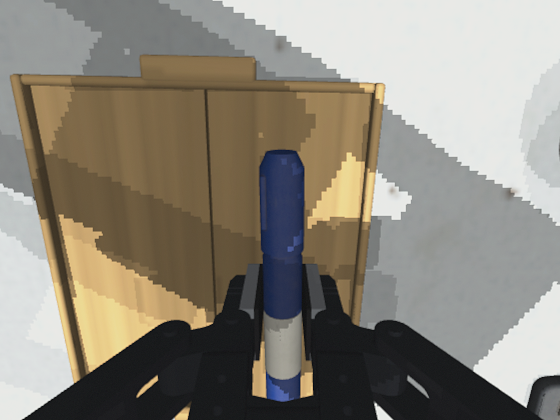

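Marker is centred in the far channel, just above the floor. Lower 2 mm and release.

jog_arm --increments '[[[5,0,0,3,0],[5,0,0,3,0],[30,0,0,3,0],[30,0,0,3,0],[30,0,0,-10,0],[30,0,0,-50,0],[30,0,0,-90,0],[30,0,0,-130,0]]]'

```text
t: 6.62
position: [0.6328, -0.2409, 0.1448]
orientation: [-2.211, -2.231, 0.0]
contact_force: [1.2, -0.8, 0.6]
width: 0.0254
```

```bash
python3 w.py w6 marker_blue; python3 mv.py 428 130 200 -76
```

```text
marker_blue 0.97 [272. 122. 297. 272.] c [ 635.2 -246.6] size [ 19. 129.] ang 0.8
marker_blue 0.36 [140.  72. 338. 294.] c [ 600.2 -239.5] size [185. 146.] ang 88.7
t 6.72 pos [ 638.1 -243.8  153.6] jawyaw 0.5 tilt [ 0.014 -0.008 -1.   ] q6 -0.55 w 25.7 F [ 0.8 -1.3  1.3]
to (428.0, 130.0, 200.0, -76.0) tool d [ 375.3 -205.9  -52.4] spin 1.336 rows 10.7
```

View pics/w6.png

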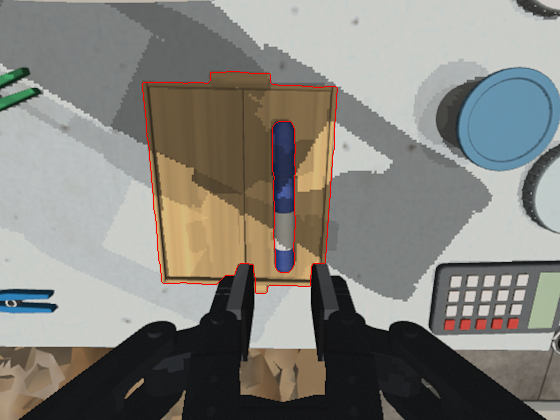

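jog_arm --increments '[[[50,375,-206,-60,1.34],[50,375,-206,-60,1.34],[50,375,-206,-60,1.34],[50,375,-206,-60,1.34],[50,375,-206,-60,1.34],[50,375,-206,-60,1.34],[50,375,-206,-60,1.34],[50,375,-206,-60,1.34]]]'

```text
t: 7.38
position: [0.4719, 0.0461, 0.1899]
orientation: [3.009, 0.9, 0.003]
contact_force: [-0.1, 0.5, 0.6]
width: 0.0425
```

```bash
python3 mv.py 428 150 200 -76
```

```text
t 7.38 pos [471.9  46.1 189.9] jawyaw -56.7 tilt [ 0.002 -0.    -1.   ] q6 0.84 w 42.5 F [-0.1  0.5  0.6]
to (428.0, 150.0, 200.0, -76.0) tool d [  20.4 -110.9  -10.2] spin 0.337 rows 2.7
```

jog_arm --increments '[[[50,20,-111,-15,0.34],[50,20,-111,-15,0.34],[50,20,-111,-15,0.34],[50,20,-111,-15,0.34],[50,20,-111,-15,0.34],[50,20,-111,-15,0.34]]]'

```text
t: 7.88
position: [0.4285, 0.1479, 0.2043]
orientation: [3.116, 0.393, 0.003]
contact_force: [0.6, 0.8, 0.0]
width: 0.0425
```

```bash
python3 w.py w7 marker_black tie_spool tally_counter short_tray; python3 mv.py 428 150 50 -76
```

```text
tie_spool 0.81 [135. 137. 211. 211.] c [415. 245.] size [60. 71.] ang 64.4
tally_counter 0.84 [351. 210. 411. 264.] c [401.7  39.6] size [54. 58.] ang 66.6
short_tray 0.96 [206.   0. 353.  78.] c [548.  182.6] size [ 57. 126.] ang 14.3
t 8.13 pos [428.5 147.  203.4] jawyaw -75.9 tilt [-0. -0. -1.] q6 1.39 w 42.5 F [ 0.1  0.4 -0.1]
to (428.0, 150.0, 50.0, -76.0) tool d [  0.3  -3.1 153.4] spin 0.002 rows 3.7
```

View pics/w7.png

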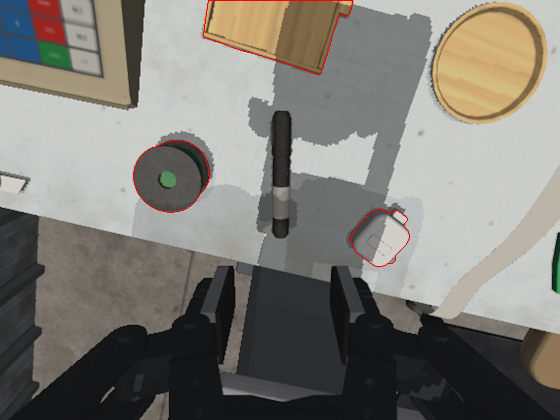

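```bash
python3 - <<'E'
from h import *
M=cam("wrist")
a=ray("wrist",282,111,.009,M)*1000;b=ray("wrist",281,237,.009,M)*1000
print(a,b,(a+b)/2,np.linalg.norm(a-b),np.degrees(np.arctan2(*(a-b)[[1,0]])))
E
python3 mv.py 428 148 50 -76
```

```text
[490.47669158 162.05919149   9.        ] [369.23949025 132.78736861   9.        ] [429.85809091 147.42328005   9.        ] 124.72088278435038 13.573859927651954
t 8.13 pos [428.5 147.  203.4] jawyaw -75.9 tilt [-0. -0. -1.] q6 1.39 w 42.5 F [ 0.1  0.4 -0.1]
to (428.0, 148.0, 50.0, -76.0) tool d [ -0.2  -1.2 153.4] spin 0.002 rows 3.7
```

Length 124.7 mm matches; straight below.

jog_arm --increments '[[[50,0,-1,140,0],[50,0,-1,140,0],[50,0,-1,140,0],[50,0,-1,140,0],[50,0,-1,180,0],[50,0,-1,198,0],[50,0,-1,198,0],[50,0,-1,198,0]]]'

```text
t: 8.8
position: [0.4272, 0.1484, 0.0049]
orientation: [-3.118, -0.387, 0.005]
contact_force: [0.9, 0.1, -0.2]
width: 0.043
```

jog_arm --increments '[[[5,0,0,0,0],[5,0,0,0,0],[5,0,0,0,0],[5,0,0,0,0],[5,0,0,0,0],[5,0,0,-40,0],[5,0,0,-80,0],[5,0,0,-130,0]]]'

```text
t: 9.47
position: [0.4268, 0.149, 0.1283]
orientation: [-3.117, -0.388, 0.004]
contact_force: [1.3, 0.2, 0.2]
width: 0.0168
```

```bash
python3 w.py w8;python3 mv.py 564 -241 130 0
```

```text
t 9.52 pos [432.6 149.8 137.4] jawyaw -75.8 tilt [ 0.012  0.001 -1.   ] q6 1.4 w 16.4 F [5.7 3.4 5.5]
to (564.0, -241.0, 130.0, 0.0) tool d [ 31.1 411.    8.6] spin -1.322 rows 10.6
```

View pics/w8.png

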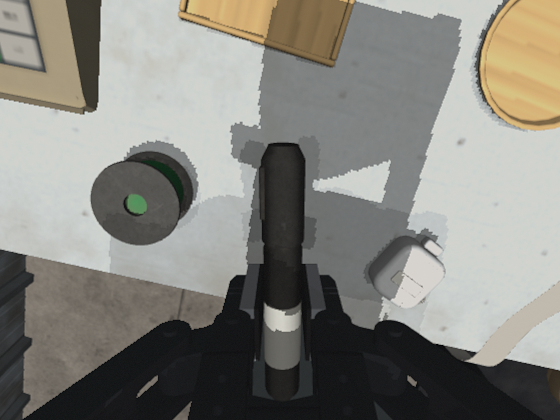

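jog_arm --increments '[[[5,31,411,0,-1.32],[5,31,411,0,-1.32],[5,31,411,0,-1.32],[5,31,411,0,-1.32],[5,31,411,0,-1.32],[5,31,411,0,-1.32],[5,31,411,0,-1.32],[5,31,411,0,-1.32]]]'

```text
t: 10.18
position: [0.5255, -0.1416, 0.1282]
orientation: [2.619, 1.732, 0.002]
contact_force: [0.7, 0.7, 0.4]
width: 0.0165
```

```bash
python3 mv.py 564 -241 130 0
```

```text
t 10.18 pos [ 525.5 -141.6  128.2] jawyaw -23.0 tilt [ 0.001 -0.    -1.   ] q6 -0.08 w 16.5 F [0.7 0.7 0.4]
to (564.0, -241.0, 130.0, 0.0) tool d [-76.4  74.3  -1.7] spin -0.402 rows 3.2
```

jog_arm --increments '[[[5,-76,74,0,-0.4],[5,-76,74,0,-0.4],[5,-76,74,0,-0.4],[5,-76,74,0,-0.4],[5,-76,74,0,-0.4],[5,-76,74,0,-0.4]]]'

```text
t: 10.68
position: [0.5623, -0.2381, 0.1273]
orientation: [-2.232, -2.209, -0.0]
contact_force: [0.2, 0.7, -0.6]
width: 0.0165
```

```bash
 python3 w.py w9; python3 mv.py 564 -239 11 0
```

```text
t 10.73 pos [ 562.3 -237.5  127.3] jawyaw -0.5 tilt [-0.001  0.001 -1.   ] q6 -0.58 w 16.9 F [ 0.  -0.4 -0.7]
to (564.0, -239.0, 11.0, 0.0) tool d [ -1.5   1.8 116.3] spin -0.01 rows 2.8
```

View pics/w9.png

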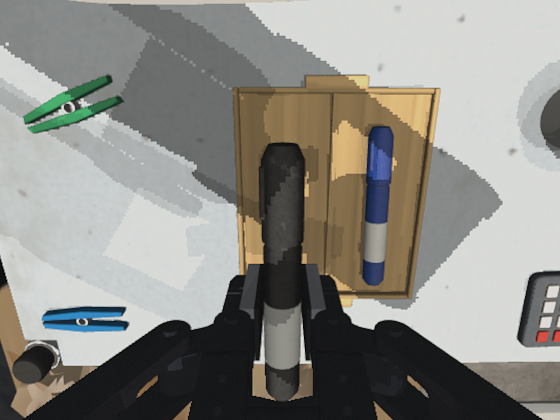

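jog_arm --increments '[[[5,-2,1,40,0],[5,-2,1,80,0],[5,-2,1,105,0],[5,-2,1,117,0],[5,-2,1,117,0],[5,-2,1,117,0]]]'

```text
t: 11.23
position: [0.5638, -0.2397, 0.0106]
orientation: [-2.23, -2.212, -0.0]
contact_force: [0.2, -1.0, -0.2]
width: 0.0167
```

```bash
python3 mv.py 564 -239 10 0;python3 w.py w10
```

```text
t 11.23 pos [ 563.8 -239.7   10.6] jawyaw -0.5 tilt [-0.  0. -1.] q6 -0.59 w 16.7 F [ 0.2 -1.  -0.2]
to (564.0, -239.0, 10.0, 0.0) tool d [0.7 0.2 0.6] spin -0.008 rows 0.1
```

View pics/w10.png

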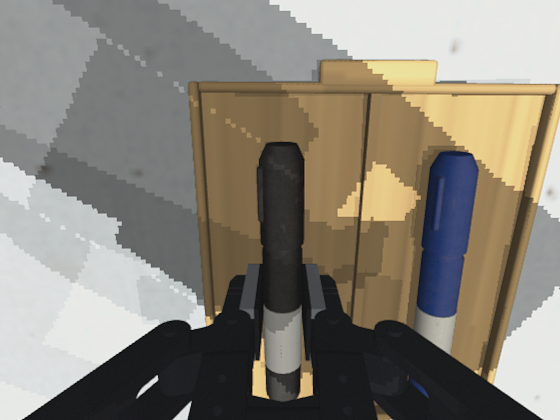

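jog_arm --increments '[[[5,0,0,1,0],[28,0,0,1,0],[28,0,0,1,0],[28,0,0,-10,0],[28,0,0,-50,0],[28,0,0,-90,0],[28,0,0,-130,0],[28,0,0,-130,0]]]'

```text
t: 11.95
position: [0.5686, -0.244, 0.1511]
orientation: [2.22, 2.201, 0.005]
contact_force: [1.4, -0.7, 1.2]
width: 0.0238
```

```bash
python3 w.py w11 marker_black marker_blue; python3 mv.py 390 -344 140 -88
```

```text
marker_black 0.62 [259. 110. 287. 258.] c [ 565.8 -243.2] size [ 20. 129.] ang 1.4
marker_black 0.38 [ 30.  64. 125. 124.] c [ 415.2 -166.8] size [73. 22.] ang 18.9
marker_blue 0.88 [346. 112. 376. 264.] c [ 636.4 -247. ] size [ 19. 129.] ang 1.4
marker_blue 0.23 [511.  73. 560. 154.] c [ 769.1 -186.2] size [37. 63.] ang 14.0
t 12.1 pos [ 564.  -241.1  141.6] jawyaw -0.5 tilt [ 0.002 -0.001 -1.   ] q6 -0.59 w 23.6 F [ 0.5  0.4 -0.5]
to (390.0, -344.0, 140.0, -88.0) tool d [-104.4 -173.1    1.5] spin 1.527 rows 12.2
```

View pics/w11.png

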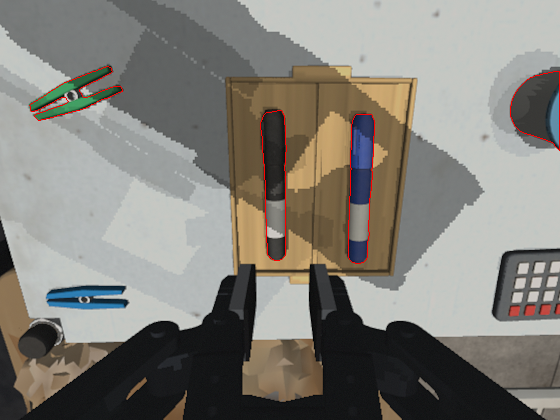

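jog_arm --increments '[[[50,-104,-173,0,1.53],[50,-104,-173,0,1.53],[50,-104,-173,0,1.53],[50,-104,-173,0,1.53],[50,-104,-173,0,1.53],[50,-104,-173,0,1.53],[50,-104,-173,0,1.53],[50,-104,-173,0,1.53]]]'

```text
t: 12.77
position: [0.3881, -0.3429, 0.1386]
orientation: [-3.019, -0.858, 0.002]
contact_force: [0.8, 0.7, -0.0]
width: 0.0425
```

```bash
python3 mv.py 390 -344 140 -88
```

```text
t 12.77 pos [ 388.1 -342.9  138.6] jawyaw -58.3 tilt [-0.002  0.003 -1.   ] q6 0.06 w 42.5 F [ 0.8  0.7 -0. ]
to (390.0, -344.0, 140.0, -88.0) tool d [ 1.1  1.9 -1.4] spin 0.519 rows 4.2
```

jog_arm --increments '[[[50,1,2,0,0.52],[50,1,2,0,0.52],[50,1,2,0,0.52],[50,1,2,0,0.52],[50,1,2,0,0.52],[50,1,2,0,0.52],[50,1,2,0,0.52]]]'

```text
t: 13.35
position: [0.3913, -0.344, 0.1394]
orientation: [-3.139, -0.072, 0.002]
contact_force: [0.2, 0.5, -0.9]
width: 0.0421
```

```bash
python3 w.py w12 peg_a; python3 mv.py 390 -344 6 -88
```

```text
peg_a 0.69 [ 21. 111.  87. 207.] c [ 414.2 -170.2] size [70. 25.] ang 20.2
peg_a 0.66 [270. 155. 296. 240.] c [ 390.1 -344.8] size [71. 21.] ang 1.4
t 13.45 pos [ 391.5 -344.3  139.9] jawyaw -87.4 tilt [-0.001  0.001 -1.   ] q6 0.58 w 42.6 F [ 0.6 -0.1 -0.2]
to (390.0, -344.0, 6.0, -88.0) tool d [ -1.5  -0.3 133.9] spin 0.01 rows 3.2
```

View pics/w12.png

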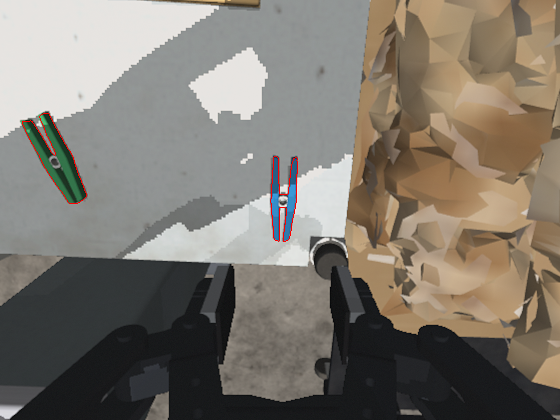

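```bash
python3 - <<'E'
from h import *
M=cam("wrist")
for z in(0,.03,.06): print(z,[(ray("wrist",u,v,z,M)*1000).round() for u,v in((330,240),(330,278),(348,258),(311,255))])
E
```

```text
0 [array([ 353., -387.,   -0.]), array([ 316., -391.,    0.]), array([ 337., -405.,    0.]), array([ 338., -372.,    0.])]
0.03 [array([ 366., -382.,   30.]), array([ 333., -385.,   30.]), array([ 351., -398.,   30.]), array([ 353., -369.,   30.])]
0.06 [array([ 379., -378.,   60.]), array([ 350., -380.,   60.]), array([ 366., -391.,   60.]), array([ 367., -365.,   60.])]
```

```bash
python3 - <<'E'
from h import *
K,T=cam("wrist"); s=env.state()
E=np.eye(4);E[:3,:3]=R.from_rotvec(s["orientation"]).as_matrix();E[:3,3]=s["position"]
TC=T@E  # cam from tool
E2=np.eye(4);E2[:3,:3]=R.from_rotvec([3.14,0.005,0.001]).as_matrix();E2[:3,3]=[.396,-.2405,.329]
T1=TC@np.linalg.inv(E2)
for z in(0,.02,.04,.06,.08): print(z,ray("w",391,199,z,(K,T1))*1000,ray("w",330,259,z,(K,T))*1000)
print(proj("w",[.390,-.344,.005],(K,T1)))
m=cam("scene")
for z in (0,.02,.04,.06): print(z, proj("scene",[.345,-.385,z],m))
E
```

```text
0 [ 334.85146254 -392.07609057    0.        ] [ 335.06241726 -388.97620097    0.        ]
0.02 [ 341.00361855 -385.63484718   20.        ] [ 345.01059986 -385.56896892   20.        ]
0.04 [ 347.15577456 -379.1936038    40.        ] [ 354.95878245 -382.16173686   40.        ]
0.06 [ 353.30793058 -372.75236042   60.        ] [ 364.90696505 -378.75450481   60.        ]
0.08 [ 359.46008659 -366.31111704   80.        ] [ 374.85514764 -375.34727276   80.        ]
[359.89224877 160.1072118 ]
0 [344.66454918 328.30156428]
0.02 [345.57519413 319.41791818]
0.04 [346.50682766 310.32952147]
0.06 [347.46018384 301.02921296]
```

jog_arm --increments '[[[45,-1,0,40,0.01],[45,-1,0,80,0.01],[45,-1,0,115,0.01],[45,-1,0,135,0.01],[45,-1,0,135,0.01],[45,-1,0,135,0.01]]]'

```text
t: 13.95
position: [0.3903, -0.344, 0.0047]
orientation: [-3.139, -0.052, 0.002]
contact_force: [0.3, -0.2, -0.4]
width: 0.0386
```

jog_arm --increments '[[[5,0,0,0,0],[5,0,0,0,0],[5,0,0,0,0],[5,0,0,0,0],[5,0,0,0,0],[5,0,0,-40,0],[5,0,0,-80,0],[5,0,0,-130,0]]]'

```text
t: 14.62
position: [0.3901, -0.3437, 0.1279]
orientation: [-3.139, -0.051, 0.002]
contact_force: [1.2, -1.8, 0.2]
width: 0.0185
```

```bash
python3 w.py w13 ;python3 mv.py 420 150 150 0
```

```text
t 14.67 pos [ 393.8 -348.4  137.5] jawyaw -88.1 tilt [ 0.007 -0.01  -1.   ] q6 0.59 w 19.2 F [ 5.  -3.6  5.9]
to (420.0, 150.0, 150.0, 0.0) tool d [  42.7 -497.1  -17.3] spin -1.538 rows 12.3
```

View pics/w13.png

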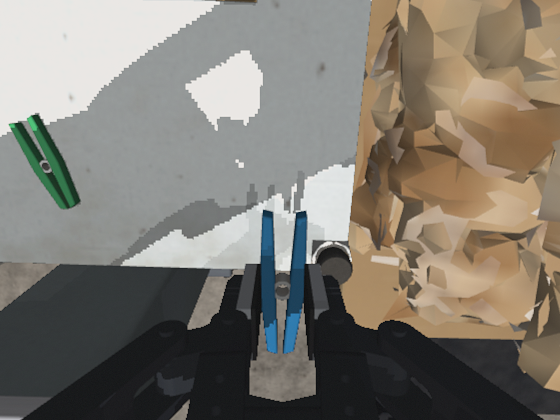

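```bash
python3 mv.py 625 185 140 0
```

```text
t 14.67 pos [ 393.8 -348.4  137.5] jawyaw -88.1 tilt [ 0.007 -0.01  -1.   ] q6 0.59 w 19.2 F [ 5.  -3.6  5.9]
to (625.0, 185.0, 140.0, 0.0) tool d [ 248.7 -525.4   -6.2] spin -1.538 rows 13.9
```

jog_arm --increments '[[[5,250,-525,-10,-1.54],[5,250,-525,-10,-1.54],[5,250,-525,-10,-1.54],[5,250,-525,-10,-1.54],[5,250,-525,-10,-1.54],[5,250,-525,-10,-1.54],[5,250,-525,-10,-1.54],[5,250,-525,-10,-1.54]]]'

```text
t: 15.33
position: [0.525, -0.0373, 0.1335]
orientation: [2.726, 1.558, 0.002]
contact_force: [0.3, 0.7, -0.3]
width: 0.0187
```

```bash
python3 mv.py 625 185 140 0
```

```text
t 15.33 pos [525.  -37.3 133.5] jawyaw -30.5 tilt [ 0.002 -0.    -1.   ] q6 0.24 w 18.7 F [ 0.3  0.7 -0.3]
to (625.0, 185.0, 140.0, 0.0) tool d [242.3 -26.6  -6.5] spin -0.532 rows 5.8
```

jog_arm --increments '[[[5,242,-27,-6,-0.53],[5,242,-27,-6,-0.53],[5,242,-27,-6,-0.53],[5,242,-27,-6,-0.53],[5,242,-27,-6,-0.53],[5,242,-27,-6,-0.53],[5,242,-27,-6,-0.53],[5,242,-27,-6,-0.53]]]'

```text
t: 16.0
position: [0.6254, 0.1844, 0.1388]
orientation: [2.227, 2.215, 0.001]
contact_force: [0.5, -0.7, -0.1]
width: 0.0184
```

```bash
python3 mv.py; python3 w.py w14 short_tray
```

```text
t 16.0 pos [625.4 184.4 138.8] jawyaw -0.3 tilt [ 0.001  0.    -1.   ] q6 0.11 w 18.4 F [ 0.5 -0.7 -0.1]
short_tray 0.83 [161. 111. 350. 263.] c [604.1 189.9] size [123. 143.] ang 87.7
```

View pics/w14.png

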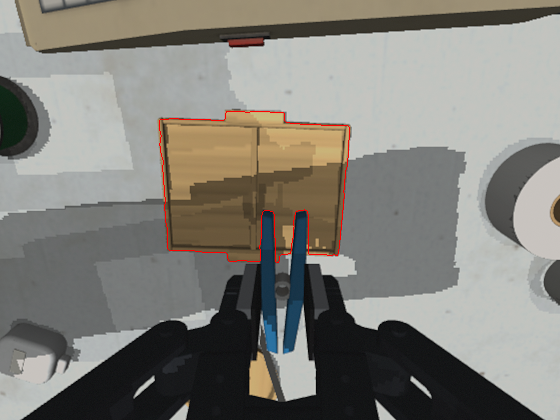

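```bash
python3 - <<'E'
from h import *
M=cam("wrist")
for z in(0,.03,.06): print(z,[(ray("wrist",u,v,z,M)*1000).round() for u,v in((250,40),(250,35),(450,20),(162,119),(350,125),(341,254),(168,251))])
E
python3 mv.py 637 189 11 -2.3
```

```text
0 [array([604., 297.,   0.]), array([604., 300.,   0.]), array([745., 309.,   0.]), array([534., 243.,   0.]), array([678., 237.,   0.]), array([676., 127.,   0.]), array([526., 131.,   0.])]
0.03 [array([606., 294.,  30.]), array([606., 297.,  30.]), array([732., 304.,  30.]), array([544., 245.,  30.]), array([673., 240.,  30.]), array([671., 142.,  30.]), array([537., 146.,  30.])]
0.06 [array([609., 290.,  60.]), array([609., 293.,  60.]), array([720., 299.,  60.]), array([554., 247.,  60.]), array([667., 243.,  60.]), array([666., 157.,  60.]), array([548., 160.,  60.])]
t 16.1 pos [624.7 182.  138.6] jawyaw -0.5 tilt [-0.001 -0.    -1.   ] q6 0.11 w 18.9 F [-0.8 -0.7  0.8]
to (637.0, 189.0, 11.0, -2.3) tool d [  7.2  12.3 127.5] spin 0.032 rows 3.1
```

jog_arm --increments '[[[5,6,12,40,0.03],[5,6,12,80,0.03],[5,6,12,112,0.03],[5,6,12,127,0.03],[5,6,12,127,0.03],[5,6,12,127,0.03]]]'

```text
t: 16.6
position: [0.6369, 0.187, 0.0117]
orientation: [-2.265, -2.176, 0.001]
contact_force: [0.1, 0.1, -0.0]
width: 0.019
```

```bash
python3 mv.py 637 188 10 -2.3;python3 w.py w15
```

```text
t 16.6 pos [636.9 187.   11.7] jawyaw -2.3 tilt [-0.001 -0.    -1.   ] q6 0.15 w 19.0 F [ 0.1  0.1 -0. ]
to (637.0, 188.0, 10.0, -2.3) tool d [1.  0.  1.7] spin 0.0 rows 0.0
```

View pics/w15.png

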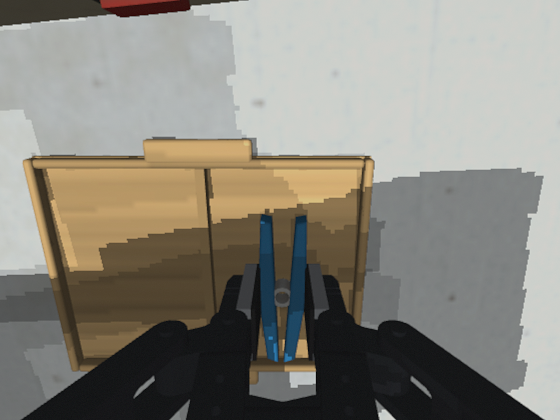

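jog_arm --increments '[[[5,0,0,2.5,0],[5,0,0,2.5,0],[33,0,0,2.5,0],[33,0,0,2.5,0],[33,0,0,-10,0],[33,0,0,-50,0],[33,0,0,-90,0],[33,0,0,-130,0]]]'

```text
t: 17.32
position: [0.6367, 0.1883, 0.1438]
orientation: [-2.263, -2.178, 0.001]
contact_force: [1.8, -0.2, 0.2]
width: 0.0282
```

```bash
python3 w.py w16 peg_a; python3 mv.py 412 -167 170 -70
```

```text
peg_a 0.59 [273. 157. 297. 240.] c [639.1 184.1] size [72. 21.] ang 85.1
t 17.42 pos [642.7 189.1 152.4] jawyaw -2.2 tilt [ 0.016  0.002 -1.   ] q6 0.15 w 28.2 F [0.5 0.6 1. ]
to (412.0, -167.0, 170.0, -70.0) tool d [-364.5 -216.6  -21.9] spin 1.184 rows 10.2
```

View pics/w16.png

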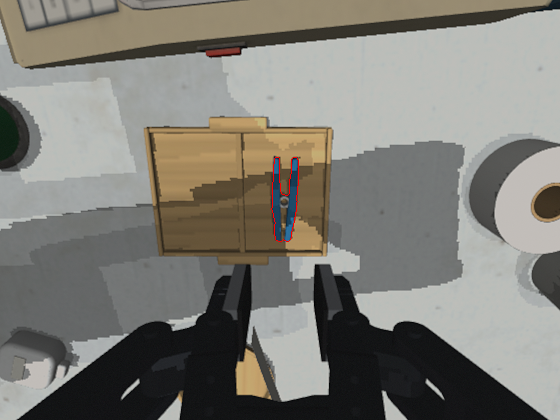

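jog_arm --increments '[[[50,-365,-217,-10,1.18],[50,-365,-217,-10,1.18],[50,-365,-217,-10,1.18],[50,-365,-217,-10,1.18],[50,-365,-217,-10,1.18],[50,-365,-217,-10,1.18],[50,-365,-217,-10,1.18],[50,-365,-217,-10,1.18]]]'

```text
t: 18.08
position: [0.4548, -0.0926, 0.1504]
orientation: [3.032, 0.818, 0.002]
contact_force: [0.4, -0.9, -0.1]
width: 0.0426
```

```bash
python3 mv.py 413 -168 140 -69.6
```

```text
t 18.08 pos [454.8 -92.6 150.4] jawyaw -59.8 tilt [ 0.001 -0.001 -1.   ] q6 0.59 w 42.6 F [ 0.4 -0.9 -0.1]
to (413.0, -168.0, 140.0, -69.6) tool d [-74.1  44.1  10.4] spin 0.171 rows 2.1
```

jog_arm --increments '[[[50,-74,44,10,0.17],[50,-74,44,10,0.17],[50,-74,44,10,0.17],[50,-74,44,10,0.17],[50,-74,44,10,0.17]]]'

```text
t: 18.5
position: [0.4148, -0.167, 0.1401]
orientation: [3.09, 0.565, 0.001]
contact_force: [-0.4, 0.4, -0.3]
width: 0.043
```

```bash
python3 w.py w17 peg_d; python3 mv.py 413 -168 5 -69.6
```

```text
peg_d 0.76 [266. 157. 296. 244.] c [ 414.4 -166.8] size [71. 21.] ang 19.9
t 18.6 pos [ 415.3 -165.9  139.9] jawyaw -69.1 tilt [ 0.001 -0.    -1.   ] q6 0.56 w 42.8 F [ 0.4  0.1 -0.8]
to (413.0, -168.0, 5.0, -69.6) tool d [ -2.9   1.1 134.9] spin 0.008 rows 3.2
```

View pics/w17.png

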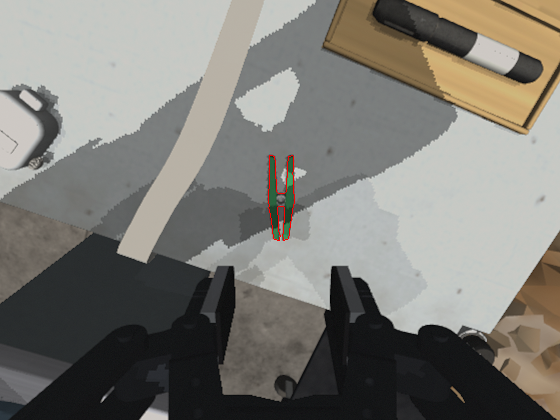

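Target (414.4, -167), jaw about -70. Descend and grip.

jog_arm --increments '[[[45,-1,1,40,0.015],[45,-1,1,80,0.015],[45,-1,1,115,0.015],[45,-1,1,135,0.015],[45,-1,1,135,0.015],[45,-1,1,135,0.015]]]'

```text
t: 19.1
position: [0.414, -0.1665, 0.0041]
orientation: [-3.092, -0.547, 0.003]
contact_force: [0.5, 0.3, -0.2]
width: 0.0381
```

jog_arm --increments '[[[5,0,0,0,0],[5,0,0,0,0],[5,0,0,0,0],[5,0,0,0,0],[5,0,0,0,0],[5,0,0,-40,0],[5,0,0,-80,0],[5,0,0,-130,0]]]'

```text
t: 19.77
position: [0.4131, -0.1676, 0.1273]
orientation: [-3.093, -0.542, 0.003]
contact_force: [0.9, -1.0, 0.1]
width: 0.0193
```

```bash
python3 w.py w18 ;python3 mv.py 568 188 140 -2.3
```

```text
t 19.82 pos [ 418.  -171.   136.3] jawyaw -70.1 tilt [ 0.01  -0.007 -1.   ] q6 0.57 w 19.3 F [ 5.6 -1.6  5.7]
to (568.0, 188.0, 140.0, -2.3) tool d [ 263.4 -286.3   -5. ] spin -1.183 rows 9.5
```

View pics/w18.png

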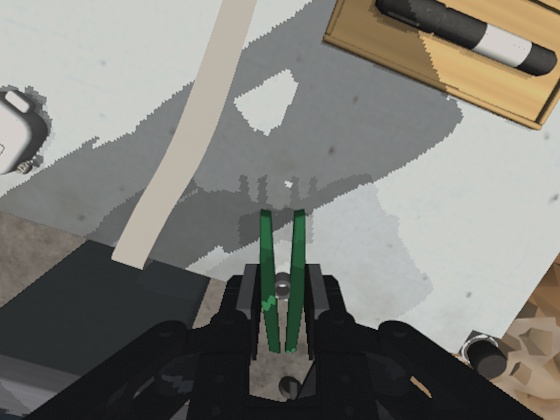

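jog_arm --increments '[[[5,263,-286,-8,-1.18],[5,263,-286,-8,-1.18],[5,263,-286,-8,-1.18],[5,263,-286,-8,-1.18],[5,263,-286,-8,-1.18],[5,263,-286,-8,-1.18],[5,263,-286,-8,-1.18],[5,263,-286,-8,-1.18]]]'

```text
t: 20.48
position: [0.5433, 0.1413, 0.1341]
orientation: [2.448, 1.967, 0.002]
contact_force: [0.5, -0.3, 0.1]
width: 0.0195
```

```bash
python3 mv.py 568 190 140 -2.3
```

```text
t 20.48 pos [543.3 141.3 134.1] jawyaw -12.4 tilt [ 0.002 -0.    -1.   ] q6 0.26 w 19.5 F [ 0.5 -0.3  0.1]
to (568.0, 190.0, 140.0, -2.3) tool d [52.9 13.6 -5.9] spin -0.177 rows 1.4
```

jog_arm --increments '[[[5,53,14,0,-0.18],[5,53,14,0,-0.18],[5,53,14,0,-0.18],[5,53,14,0,-0.18],[5,53,14,0,-0.18]]]'

```text
t: 20.9
position: [0.5675, 0.1869, 0.1331]
orientation: [2.271, 2.17, -0.001]
contact_force: [-0.6, 0.4, 0.3]
width: 0.019
```

```bash
python3 w.py w19 short_tray peg_a; python3 mv.py 568 190 11 -2.3
```

```text
short_tray 0.82 [233. 108. 429. 270.] c [603.9 189.5] size [125. 145.] ang 87.7
peg_a 0.59 [360. 154. 393. 241.] c [639.1 183.9] size [71. 22.] ang 87.1
peg_a 0.56 [260. 208. 308. 356.] c [565.6 109.8] size [139.  38.] ang 87.3
t 21.05 pos [567.8 186.4 133.3] jawyaw -2.6 tilt [-0. -0. -1.] q6 0.17 w 18.9 F [ 0.6  0.  -0.3]
to (568.0, 190.0, 11.0, -2.3) tool d [3.600e+00 1.000e-01 1.223e+02] spin -0.006 rows 2.9
```

View pics/w19.png

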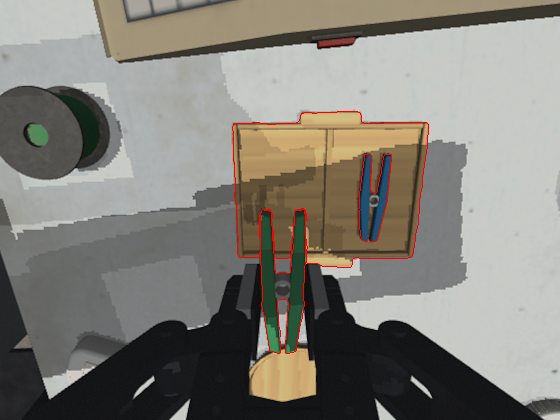

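jog_arm --increments '[[[5,3,0,40,0],[5,3,0,80,0],[5,3,0,110,0],[5,3,0,122,0],[5,3,0,122,0],[5,3,0,122,0]]]'

```text
t: 21.55
position: [0.5682, 0.19, 0.0112]
orientation: [-2.271, -2.171, 0.001]
contact_force: [0.6, -0.1, -0.4]
width: 0.0192
```

```bash
python3 mv.py 568 190 9 -2.3;python3 w.py w20
```

```text
t 21.55 pos [568.2 190.   11.2] jawyaw -2.6 tilt [-0.001 -0.    -1.   ] q6 0.17 w 19.2 F [ 0.6 -0.1 -0.4]
to (568.0, 190.0, 9.0, -2.3) tool d [-0.  -0.2  2.2] spin -0.005 rows 0.1
```

View pics/w20.png

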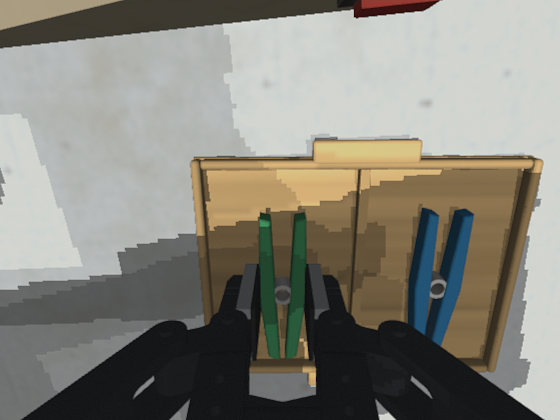

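jog_arm --increments '[[[5,0,0,2.5,0],[5,0,0,2.5,0],[33,0,0,2.5,0],[33,0,0,2.5,0],[33,0,0,-10,0],[33,0,0,-50,0],[33,0,0,-90,0],[33,0,0,-130,0]]]'

```text
t: 22.27
position: [0.5676, 0.1908, 0.1432]
orientation: [-2.269, -2.172, 0.001]
contact_force: [1.0, -0.1, 0.2]
width: 0.0282
```

```bash
python3 w.py w21 peg_d; python3 mv.py 405 244 170 -90
```

```text
peg_d 0.86 [270. 155. 298. 246.] c [570.4 188.4] size [71. 20.] ang 86.9
peg_d 0.76 [354. 160. 387. 237.] c [639.1 184.1] size [70. 24.] ang 87.5
t 22.37 pos [573.5 191.7 150.7] jawyaw -2.5 tilt [ 0.015  0.002 -1.   ] q6 0.17 w 28.3 F [0.9 0.5 0.3]
to (405.0, 244.0, 170.0, -90.0) tool d [  45.  -170.3  -21.8] spin 1.528 rows 12.2
```

View pics/w21.png

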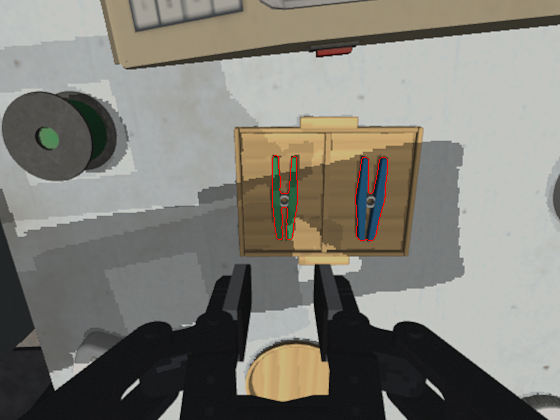

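```bash
python3 mv.py 406 244 170 -60
```

```text
t 22.37 pos [573.5 191.7 150.7] jawyaw -2.5 tilt [ 0.015  0.002 -1.   ] q6 0.17 w 28.3 F [0.9 0.5 0.3]
to (406.0, 244.0, 170.0, -60.0) tool d [  45.1 -169.3  -21.7] spin 1.004 rows 8.0
```

jog_arm --increments '[[[100,45,-165,-28,1.0],[100,45,-165,-28,1.0],[100,45,-165,-28,1.0],[100,45,-165,-28,1.0],[100,45,-165,-28,1.0],[100,45,-165,-28,1.0],[100,45,-165,-28,1.0],[100,45,-165,-28,1.0]]]'

```text
t: 23.03
position: [0.405, 0.2433, 0.1701]
orientation: [-3.035, -0.811, -0.002]
contact_force: [-0.1, 0.6, -0.1]
width: 0.0855
```

jog_arm --increments '[[[100,0,0,0,0],[100,0,0,0,0]]]'

```text
t: 23.2
position: [0.4053, 0.243, 0.1696]
orientation: [-3.031, -0.825, -0.001]
contact_force: [-0.1, 0.4, -0.4]
width: 0.0854
```

```bash
python3 w.py w22 tie_spool dish; python3 mv.py 406 244 11 -60
```

```text
tie_spool 0.82 [245. 142. 319. 226.] c [412.3 249.5] size [64. 60.] ang 49.9
t 23.35 pos [405.3 242.9 169.2] jawyaw -59.6 tilt [ 0.  0. -1.] q6 1.33 w 85.4 F [0.5 0.2 0.1]
to (406.0, 244.0, 11.0, -60.0) tool d [  1.1  -0.6 158.2] spin 0.006 rows 3.8
```

View pics/w22.png

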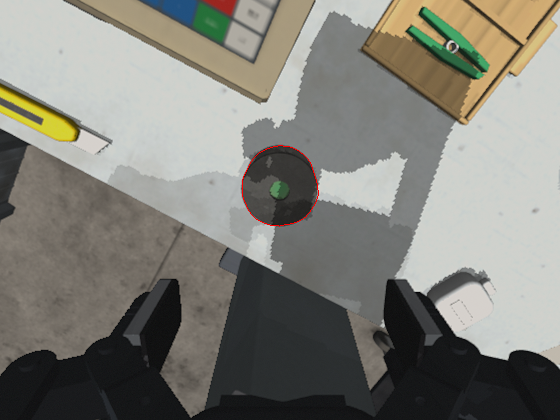

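```bash
python3 - <<'E'
from h import *
M=cam("wrist")
for u,v in((281,188),(279,189),(243,188),(319,188),(281,226),(281,150)): print((ray("wrist",u,v,.04,M)*1000).round(1))
E
python3 mv.py 409 247 11 -60
```

```text
[412.9 247.5  40. ]
[411.4 248.5  40. ]
[397.8 273.4  40. ]
[428.  221.6  40. ]
[385.1 231.3  40. ]
[438.8 262.6  40. ]
t 23.35 pos [405.3 242.9 169.2] jawyaw -59.6 tilt [ 0.  0. -1.] q6 1.33 w 85.4 F [0.5 0.2 0.1]
to (409.0, 247.0, 11.0, -60.0) tool d [  5.2  -1.7 158.2] spin 0.006 rows 3.8
```

jog_arm --increments '[[[100,7,-1,40,0],[100,7,-1,80,0],[100,7,-1,108,0],[100,7,-1,108,0],[100,7,-1,108,0]]]'

```text
t: 23.77
position: [0.4095, 0.2469, 0.0601]
orientation: [3.032, 0.82, -0.007]
contact_force: [0.1, 0.5, 0.5]
width: 0.0855
```

```bash
python3 w.py w23 ; python3 mv.py 411 247.5 11 -60
```

```text
t 23.82 pos [411.3 247.4  61.9] jawyaw -59.7 tilt [-0. -0. -1.] q6 1.34 w 85.2 F [ 0.6  0.9 -0.2]
to (411.0, 247.5, 11.0, -60.0) tool d [-0.2 -0.2 50.9] spin 0.005 rows 1.2
```

View pics/w23.png

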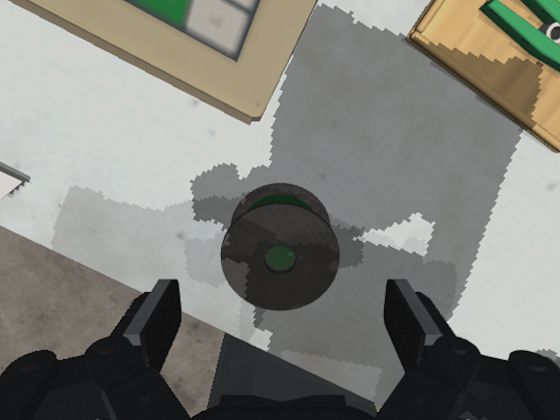

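jog_arm --increments '[[[100,0,0,30,0],[100,0,0,51,0],[100,0,0,51,0],[100,0,0,51,0]]]'

```text
t: 24.15
position: [0.4117, 0.2476, 0.0115]
orientation: [-3.033, -0.819, -0.002]
contact_force: [1.0, -0.4, 0.5]
width: 0.0855
```

jog_arm --increments '[[[55,0,0,0,0],[55,0,0,0,0],[55,0,0,0,0],[55,0,0,0,0],[55,0,0,0,0]]]' --squeeze 40

```text
t: 24.57
position: [0.4126, 0.248, 0.0126]
orientation: [-3.033, -0.819, -0.006]
contact_force: [-2.8, -0.1, 9.4]
width: 0.0586
```

```bash
python3 w.py w24 ; python3 mv.py 411 247.5 11 -60
```

```text
t 24.62 pos [412.6 248.   12.5] jawyaw -59.8 tilt [ 0.004  0.001 -1.   ] q6 1.34 w 58.9 F [-1.8 -0.4 10. ]
to (411.0, 247.5, 11.0, -60.0) tool d [-1.6 -0.4  1.5] spin 0.004 rows 0.1
```

View pics/w24.png

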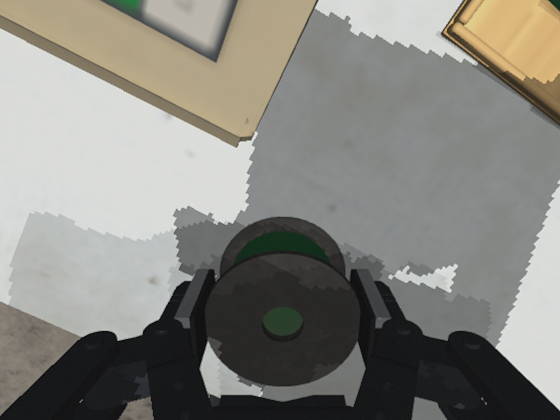

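jog_arm --increments '[[[55,0,0,-20,0],[55,0,0,-50,0],[55,0,0,-80,0],[55,0,0,-80,0],[55,0,0,-80,0]]]'

```text
t: 25.03
position: [0.413, 0.248, 0.0931]
orientation: [-3.033, -0.819, -0.01]
contact_force: [-0.1, 0.4, -0.9]
width: 0.0585
```

```bash
python3 w.py w25 ; python3 mv.py 572 -2 90 -60
```

```text
t 25.08 pos [411.6 247.6  91.4] jawyaw -59.8 tilt [ 0.003  0.001 -1.   ] q6 1.34 w 58.8 F [-1.3 -0.5 -1.4]
to (572.0, -2.0, 90.0, -60.0) tool d [ 13.  296.4   1.6] spin 0.004 rows 7.1
```

View pics/w25.png

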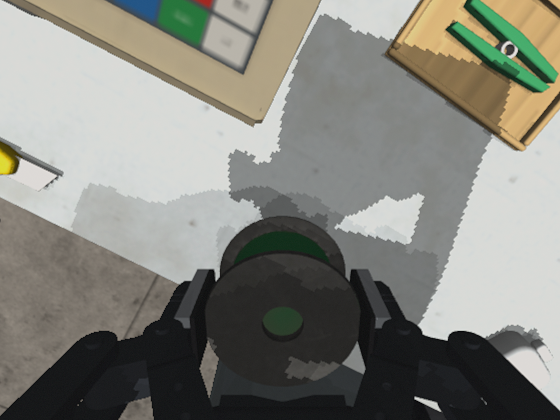

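```bash
python3 mv.py 495 -45 110 -60
```

```text
t 25.08 pos [411.6 247.6  91.4] jawyaw -59.8 tilt [ 0.003  0.001 -1.   ] q6 1.34 w 58.8 F [-1.3 -0.5 -1.4]
to (495.0, -45.0, 110.0, -60.0) tool d [-75.1 294.8 -18.7] spin 0.004 rows 7.3
```

jog_arm --increments '[[[55,-3,12,-19,0],[55,-11,44,-19,0],[55,-21,82,-19,0],[55,-75,295,-19,0],[55,-75,295,-19,0],[55,-75,295,-19,0],[55,-75,295,-19,0],[55,-75,295,-19,0]]]'

```text
t: 25.75
position: [0.4904, -0.0361, 0.1078]
orientation: [-3.032, -0.818, 0.003]
contact_force: [1.8, 0.5, 0.1]
width: 0.0587
```

jog_arm --increments '[[[55,-3,12,0,0],[55,-3,12,0,0],[55,-3,12,0,0],[55,-3,12,0,0]]]'

```text
t: 26.08
position: [0.4935, -0.0449, 0.108]
orientation: [-3.031, -0.819, 0.003]
contact_force: [-0.8, -0.1, -1.8]
width: 0.0585
```

```bash
python3 w.py w26 dish; python3 mv.py 572 -2 100 -60
```

```text
dish 0.59 [208.   1. 365. 158.] c [570.1  -4.8] size [93. 99.] ang 30.2
t 26.18 pos [493.9 -44.5 108.5] jawyaw -59.7 tilt [-0.001  0.001 -1.   ] q6 0.71 w 58.3 F [-0.   0.4 -0.7]
to (572.0, -2.0, 100.0, -60.0) tool d [88.9  2.7  8.4] spin 0.006 rows 2.1
```

View pics/w26.png

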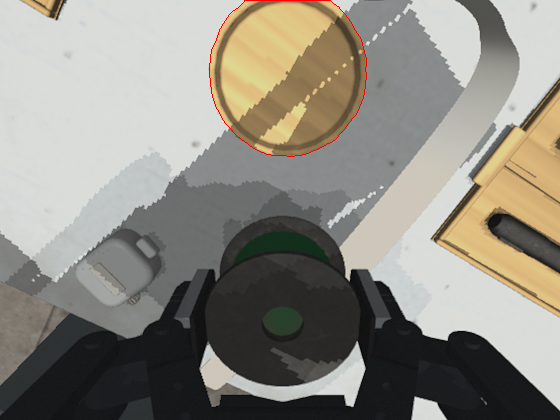

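jog_arm --increments '[[[55,40,2,0,0],[55,80,4,0,0],[55,89,4,0,0],[55,89,4,30,0],[55,89,4,60,0],[55,89,4,84,0],[55,89,4,84,0],[55,89,4,84,0]]]'

```text
t: 26.85
position: [0.572, -0.0034, 0.024]
orientation: [-3.03, -0.821, 0.006]
contact_force: [0.1, 1.3, -0.3]
width: 0.059
```

```bash
python3 w.py w27; python3 mv.py 572.5 -3 16.5 -60; python3 - <<'E'
from h import *
im=env.read_camera("scene"); save(im[130:330,120:400].repeat(2,0).repeat(2,1),"s27.png")
E
```

```text
t 26.9 pos [573.7  -4.   25.7] jawyaw -59.7 tilt [-0.  0. -1.] q6 0.83 w 58.7 F [ 0.3  0.4 -0.9]
to (572.5, -3.0, 16.5, -60.0) tool d [-0.5 -1.5  9.2] spin 0.005 rows 0.2
```

View pics/w27.png

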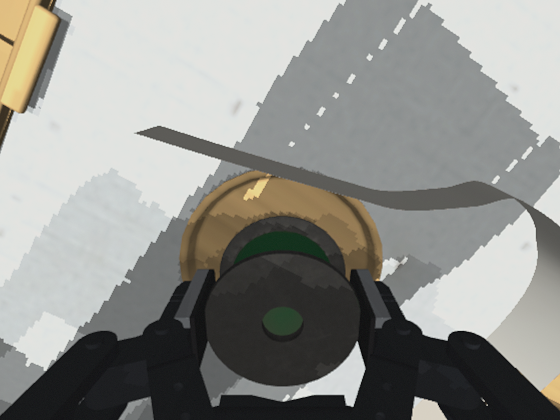

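View pics/s27.png

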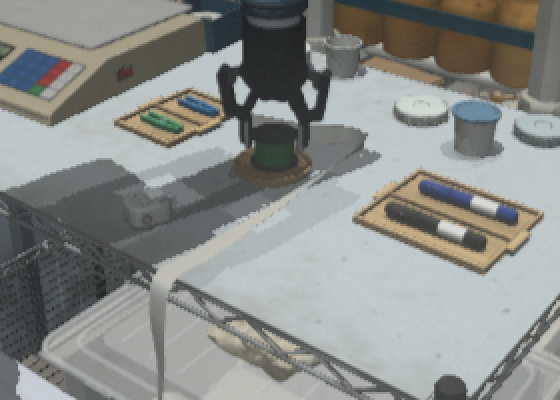

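jog_arm --increments '[[[55,0,-1,4,0],[55,0,-1,7,0],[55,0,-1,7,0],[55,0,-1,7,0]]]'

```text
t: 27.28
position: [0.5734, -0.0042, 0.0186]
orientation: [3.033, 0.819, 0.001]
contact_force: [0.3, -1.1, -0.5]
width: 0.0585
```

```bash
python3 w.py w28; python3 mv.py 572.5 -3 16.5 -60
```

```text
t 27.33 pos [573.4  -4.2  18.6] jawyaw -59.8 tilt [ 0.001 -0.    -1.   ] q6 0.83 w 58.7 F [ 0.1 -0.2 -0.9]
to (572.5, -3.0, 16.5, -60.0) tool d [-0.2 -1.5  2.1] spin 0.003 rows 0.1
```

View pics/w28.png

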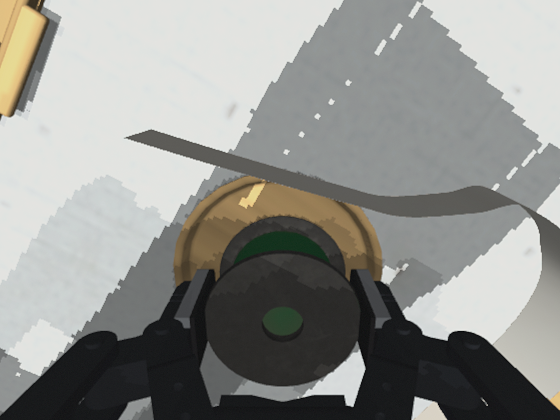

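jog_arm --increments '[[[55,0,0,1,0],[55,0,0,2,0],[55,0,0,2.5,0],[55,0,0,2.5,0]]]'

```text
t: 27.67
position: [0.5734, -0.0043, 0.0166]
orientation: [3.033, 0.819, 0.0]
contact_force: [-4.2, 0.3, 8.0]
width: 0.0586
```

Contact with the floor (8 N at the expected height). Release and rise.

jog_arm --increments '[[[70,0,0,0,0],[80,0,0,0,0],[90,0,0,0,0],[100,0,0,0,0],[100,0,0,0,0],[100,0,0,0,0],[100,0,0,0,0],[100,0,0,0,0]]]'

```text
t: 28.33
position: [0.5731, -0.0041, 0.0155]
orientation: [-3.033, -0.819, 0.0]
contact_force: [-0.1, 1.1, 0.5]
width: 0.0853
```

jog_arm --increments '[[[100,0,0,-10,0],[100,0,0,-30,0],[100,0,0,-60,0],[100,0,0,-100,0],[100,0,0,-140,0],[100,0,0,-180,0],[100,0,0,-180,0],[100,0,0,-180,0]]]'

```text
t: 29.0
position: [0.5753, -0.0045, 0.2]
orientation: [3.03, 0.818, 0.011]
contact_force: [-0.5, -0.2, 0.2]
width: 0.0854
```

```bash
python3 w.py w29 tie_spool dish; python3 mv.py 400 -3 250 -60; python3 - <<'E'
from h import *
im=env.read_camera("scene"); save(im[130:330,120:400].repeat(2,0).repeat(2,1),"s29.png")
E
```

```text
tie_spool 0.73 [248. 151. 316. 227.] c [572.8  -4.6] size [67. 61.] ang 52.8
dish 0.68 [227. 130. 329. 233.] c [573.1  -3.2] size [97. 98.] ang 30.0
t 29.15 pos [572.2  -3.9 194.4] jawyaw -59.8 tilt [-0.002  0.001 -1.   ] q6 0.83 w 85.2 F [ 1.  -0.6 -0.2]
to (400.0, -3.0, 250.0, -60.0) tool d [-148.4  -87.5  -55.2] spin 0.004 rows 4.3
```

View pics/w29.png

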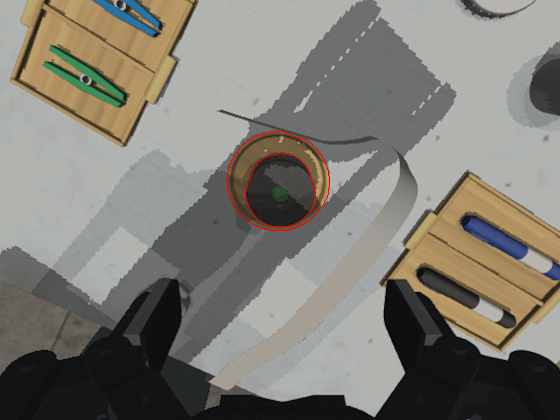

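View pics/s29.png

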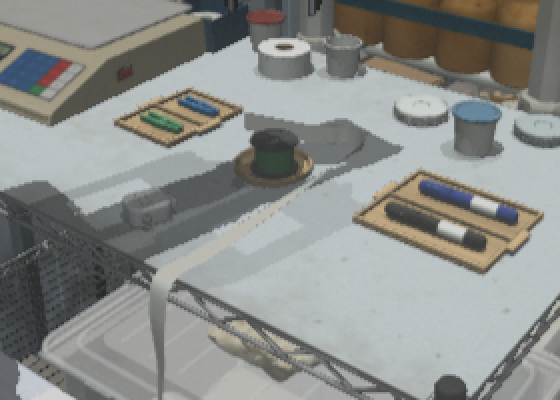

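```bash
python3 - <<'E'
from h import *
im=env.read_camera("scene"); 
a=cv2.cvtColor(cv2.imread("pics/scene0.png"),cv2.COLOR_BGR2RGB)
for n in("tally_counter","sample_cup_b"): print(n,[(round(k["confidence"],2),np.round(k["extent"])) for k in env.recognise(n,"scene")[:2]])
save(np.vstack([x[160:260,170:390].repeat(3,0).repeat(3,1) for x in(a,im)]),"cmp.png")
print(env.state()["t"])
E
```

```text
tally_counter [(0.62, array([180., 226., 211., 243.]))]
sample_cup_b []
29.35
```

View pics/cmp.png

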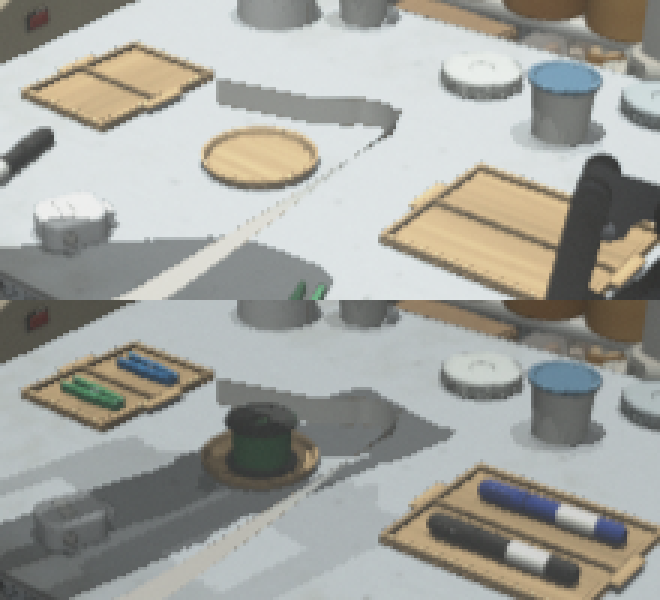

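The before and after views (top and bottom halves) show the counter and cup in the same place. The markers, pegs and spool all sit as asked.

```bash
python3 -c "
from workcell import env
print(env.close_job())"
```

```text
the job is handed in; nothing more can be done
None
```

The front of the bench is tidied and the job is handed in, at about 29 s of the 118 s allowed. I worked in the order asked: markers, then pegs, then the spool.

- **Markers:** blue is in the far channel of the long tray and black in the near one. Both lie lengthwise and are clear of the walls.
- **Pegs:** blue (`peg_a`) is in the far channel of the short tray and green (`peg_d`) in the near one. Both lie flat.
- **Spool:** it stands upright on the dish floor. The last wrist picture puts it about 1.5 mm from the dish centre. I released it at 8 N of contact, at the expected height.
- **Tally counter and sample cup:** before and after pictures from the scene camera show both in the same place. The gripper was open and about 200 mm up at the end, touching nothing.

**Checks that failed or disagreed:**
- The network missed the cup in the last scene picture and the black marker in one wrist picture. I judged the cup by eye and measured the marker by hand from its pixels.
- The peg detector returned both pegs under either name; I told them apart by colour.
- The top and wrist cameras disagreed by about 4–7 mm on the tray and dish centres. I aimed between the two, nearer the wrist values, which left ample room in every channel.

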